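# Seat the rack in its loading bay and flip the gate flag to green

## Task

A teal micro-tube rack stands in one of the two white loading bays but has not been pushed in all the way. With the fingertips push it gently along the bay until it is fully home against the back stop, and only then flip that bay's flag right over its hinge, so that it lies right down on its rests in front of the rack with its green side up. Do not lift or tip the rack, and leave the empty bay's flag and everything else on the table as they are.

Things in the scene. Friction and masses are not known exactly. Their poses are not given: they have to be found in the camera images.
- bay_a: white loading bay for one rack, fixed to the table, the one in which the rack stands. Origin on the table directly under the middle of its flag's hinge; +x points into the bay (away from the robot), z up. Floor plate 144 mm wide, x = -32 to 146 mm, top at z = 14 mm. Side guides with inner faces at y = -64.5 and 64.5 mm, x = 36 to 145 mm, up to z = 32 mm.
- bay_b: white loading bay for one rack, fixed to the table, the empty one, built the same. Origin on the table directly under the middle of its flag's hinge; +x points into the bay (away from the robot), z up. Floor plate 144 mm wide, x = -32 to 146 mm, top at z = 14 mm. Side guides with inner faces at y = -64.5 and 64.5 mm, x = 36 to 145 mm, up to z = 32 mm.
- bay_a_hinge (a point): middle of the hinge axis of bay_a's flag, above the bay's origin, 44 mm over the table; the axis runs along the bay's y. Barrel 11 mm in diameter; lugs at y = -43.5 and 43.5 mm rise to 52 mm over the table.
- bay_a_stop (a point): middle of the back stop of bay_a, where the rack's back must come to rest: level with the faces of its two rubber bumpers (y = -40 and 40 mm), 134.5 mm from the bay's origin along its x, 35 mm over the table. The stop is 56 mm high.
- flag_a (a joint): hinge angle of the flag of bay_a. 0: on its outer rests, pointing towards the robot and 18 degrees upwards, red face with white bar on top (open). pi: turned right over, on its inner rests, pointing into the bay and 18 degrees downwards, green face with white tick on top. Starts at 0 to 0.3. Stiff hinge: it stays where left, never falls; about 1 N at the free edge turns it.
- flag_b (a joint): hinge angle of the flag of bay_b, the empty bay. 0: on its outer rests, pointing towards the robot and 18 degrees upwards, red face with white bar on top (open). pi: turned right over, on its inner rests, pointing into the bay and 18 degrees downwards, green face with white tick on top. Starts at 0 to 0.3. Stiff hinge: it stays where left, never falls; about 1 N at the free edge turns it.
- flag_a_edge (a point): middle of the free edge of bay_a's flag, 75 mm from the hinge axis. The flag is a plate 70 mm wide, 5 mm thick, with a rolled free edge of 8 mm diameter. At angle 0 its outer 39 mm jut out towards the robot beyond the floor plate and the edge is 67 mm over the table, with nothing below.
- flag_b_edge (a point): middle of the free edge of bay_b's flag, which is built as bay_a's
- micro_rack: loose teal rack of micro tubes on the floor plate of bay_a, 52 mm deep (x), 124 mm wide (y), deck 35 mm high, tubes 38 mm, white label strip along the lower front, 0.1 to 0.2 kg. Origin: centre of its underside, axes as the bay's. Starts 20 to 42 mm short of the bumpers; home, its origin is 108.5 mm from bay_a's along the bay's x, leaving 82 mm free from hinge axis to front face.
- timer: bystander: green bench timer with pink keys, 66x92x28 mm; origin at the centre of its underside
- vial_red: bystander: reagent vial with a red cap, 23 mm across, 43 mm high; origin at the centre of its underside
- vial_blue: bystander: reagent vial with a blue cap, 23 mm across, 43 mm high; origin at the centre of its underside
- vial_green: bystander: reagent vial with a green cap, 23 mm across, 43 mm high; origin at the centre of its underside
- dropper: bystander: brown dropper bottle with a black teat, 33 mm across, 102 mm high; origin at the centre of its underside
- petri_dish: bystander: petri dish, 91 mm across, 15 mm high; origin at the centre of its underside
Mind the look-alikes: they are no part of the job. There is more than one size of the micro_rack; the job needs the smaller.

How it is judged:
By the outcome, as a careful person would: the job done as asked, in the order asked, and still so for the second after the job is handed in, with the robot touching nothing.
It also fails if it takes over 54 s, if anything falls off the work surface, if the arm or the gripper's body presses on something with over 40 N, if the wrist force passes 120 N, or if a joint passes its speed limit or range.

## Robot

A 6-joint arm with a two-finger parallel gripper is mounted at the origin on the work surface; the furniture and walls round the work are solid. World frame = base frame: x ahead of the robot, y to its left, z up, the work surface at z = 0. Lengths are in m, angles in rad, forces in N, time in s.
With the tool pointing down it reaches from about 0.325 to 0.9 m from the base axis. Payload 3.5 kg.
Tool frame: the origin (TCP) lies on the centre line of the jaws, within the pads' length; the fingertips stand 22 mm ahead of it and the grasp point (between the pads) lies 3 mm ahead of it; z points along the fingers, y is the line along which they close (so a half turn about z gives the same grasp; the last joint's range is limited). The gripper opens to 85 mm and grips with 20 to 120 N. Pads are 22 mm wide; open, the fingers measure 114 mm over their backs; the gripper's body (76 mm by 85 mm) begins 54 mm behind the grasp point. The pads swing forward as they close: fully open they stand 13 mm farther back than shut.
Start: joints at [-1.397, 0.276, -0.026, 1.268, 0, 1.467], TCP at [0.171, -0.601, 0.253] pointing down, gripper open.
Joint ranges: [-3.12, 3.12], [-0.85, 1.88], [-1.08, 1.24], [-1.95, 2.15], [-1.57, 1.53], [-3.14, 3.14]. Speed limits (rad/s): [2.57, 2.57, 3.14, 3.14, 3.14, 3.14].

## Interface

Orientations are given as a rotation vector (axis times angle).
In Python, from plant import get_state, grab_frame, calibration, job_done gives the robot as it stands.
- The arm moves only by the tool jog_arm, never from a script. Its argument "moves" is a list of rows, each a list of 3 entries, a list of its own where there are three numbers: the turn, a rotation vector about the tool's x, y, z in rad, then the shift along the tool's x, y, z in m, then the opening, from 0 (shut) to 1 (fully open). A call has 1 to 20 rows; each row is the pose to reach, as a shift and turn from the pose commanded when the call began, along the tool's axes at that moment; what a row does not reach only later rows make up. A row lasts 1/12 s, in which the tool goes at most 41.7 mm and 7.16 degrees, less where a joint would pass 70% of its speed; a pose out of reach is approached as far as the arm can. A call with a gripper value outside its range is refused whole. The fingers move at their own pace and stop on an object; "grip_force" is the grip in N (left out, the last holds). Time passes only in rows, so rows that repeat a pose let the fingers close. It gives the time, the measured TCP pose, the force, the opening and the grip force at its end, in the units of the state.
- get_state(): the state, without advancing time (a new reading comes with each control period).
- grab_frame(name): name is "scene" or "top" or "wrist"; returns (picture, depth): 384x512x3 uint8, red, green, blue; 384x512 float32, m along the optical axis (not along the pixel's ray), 0 where there is no reading.
- calibration(name): a dict with "fx", "fy", "cx", "cy" (pixels), "rvec" (rotation vector, rad) and "tvec" (3), from world to camera coordinates, as OpenCV has them; the wrist camera has in their place "T_tool_cam" (4x4, takes a point from camera to tool coordinates, whose origin is the TCP and whose axes are the flange's). Camera axes: x right, y down, z forward; pixel columns grow to the right and rows downward; lengths in m; the calibration is good to about 2 mm. A picture is of the moment at which its call begins: read the wrist's pose just before it. calibration takes no time and is no camera call.
- job_done(): hands the job in; it is judged then, once.
The state is a dict: "t": time; "joint_positions": joint angles; "joint_vel": joint speeds; "effort": joint torques, N m; "eef_pos": TCP position; "tcp_rot": TCP orientation; "force": force on the tool from outside, world axes, zero at the start; "wrist_torque": the same for the moment, N m; "width": finger opening in m; "grip_force": force on a finger pad.
Only numpy, scipy, OpenCV 4.12 (cv2) and the standard library are available. Lean on these libraries where they do the work, as an engineer would, in place of code of your own. Each camera call takes 0.05 s, during which the arm holds its last target. There are 200 camera calls.

## Working session

There is one attempt and no reset: what is moved stays moved. The work goes in short steps, Python scripts to look and compute and a tool call to move; the robot and the scene stay as the last step left them, time stands still between calls to the robot, and variables do not carry over. Pictures are saved under pics/ and viewed, at most 10 in all, crops included, and the job is handed in when it is done.

Besides the shell and the picture viewer there is one more tool, called after "Emit:" in YAML: its name, and indented under it one key for each argument. jog_arm: Moves the arm, as the interface text tells. Its arguments: {"type":"object","properties":{"moves":{"type":"array","items":{"type":"array"}},"grip_force":{"type":"number"}},"required":["moves"]}

```bash
mkdir -p pics; ls; python3 - <<'E'
from plant import *
import cv2,numpy as np
s=get_state();print({k:np.round(v,3) for k,v in s.items()})
a=[]
for n in("scene","top"):
    p,d=grab_frame(n);np.savez(n+".npz",p=p,d=d);c=calibration(n);print(n,c);a.append(p)
cv2.imwrite("pics/a.png",cv2.cvtColor(a[0],cv2.COLOR_RGB2BGR))
cv2.imwrite("pics/b.png",cv2.cvtColor(a[1],cv2.COLOR_RGB2BGR))
E
```

```text
pics
{'t': np.float64(0.0), 'joint_positions': array([-1.397,  0.277, -0.028,  1.268,  0.   ,  1.467]), 'joint_vel': array([ 0.003,  0.003,  0.001, -0.001,  0.   ,  0.   ]), 'effort': array([-0.0000e+00, -4.4551e+01,  2.9520e+01,  1.6000e-02, -0.0000e+00,
        0.0000e+00]), 'eef_pos': array([ 0.171, -0.6  ,  0.252]), 'tcp_rot': array([-3.109, -0.433,  0.   ]), 'force': array([ 0.203, -0.091, -0.331]), 'wrist_torque': array([-0.01 ,  0.02 , -0.033]), 'grip_force': np.float64(0.0), 'width': np.float64(0.085)}
scene {'fx': 433.6665800839374, 'fy': 433.6665800839374, 'cx': 256.9366970898958, 'cy': 198.7123466589084, 'rvec': array([ 1.97683443, -0.5338646 ,  0.32646207]), 'tvec': array([-0.47949503,  0.17114052,  0.99832074])}
top {'fx': 373.34579260169204, 'fy': 373.34579260169204, 'cx': 259.53558844787614, 'cy': 188.31293112030633, 'rvec': array([ 2.18392782, -2.13520998,  0.08452058]), 'tvec': array([-0.01079689,  0.52571543,  1.14351836])}
```

View pics/a.png

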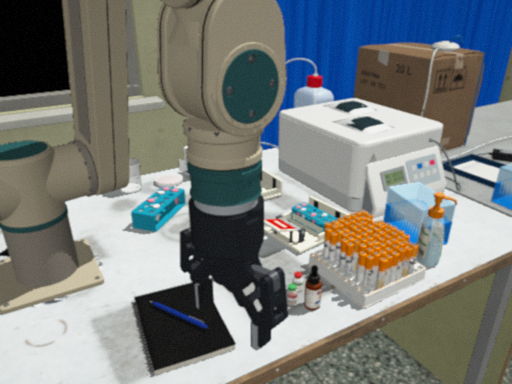

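View pics/b.png

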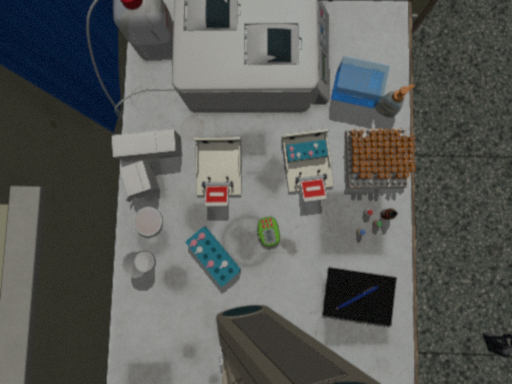

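The top view shows bay_a with the teal rack at (307,150) and its red flag at (314,189). bay_b is empty, at (218,165). A tall orange-capped rack stands at (380,158), close to the right of bay_a. Next I'll get metric positions.

```bash
cat >h.py <<'E'
import numpy as np,cv2
from scipy.spatial.transform import Rotation as R
from plant import *
def cam(n,s=None):
    c=calibration(n);K=np.array([[c['fx'],0,c['cx']],[0,c['fy'],c['cy']],[0,0,1]])
    if n=='wrist':
        T=np.eye(4);T[:3,:3]=R.from_rotvec(s['tcp_rot']).as_matrix();T[:3,3]=s['eef_pos'];T=T@np.array(c['T_tool_cam'])
    else:
        M=R.from_rotvec(c['rvec']).as_matrix();T=np.eye(4);T[:3,:3]=M.T;T[:3,3]=-M.T@c['tvec']
    return K,T
def plane(uv,z,K,T):
    uv=np.atleast_2d(uv).astype(float);r=np.c_[uv,np.ones(len(uv))]@np.linalg.inv(K).T@T[:3,:3].T
    return T[:3,3]+r*((z-T[2,3])/r[:,2])[:,None]
def cloud(d,K,T):
    h,w=d.shape;v,u=np.mgrid[:h,:w];r=np.stack([u,v,np.ones_like(u)],-1)@np.linalg.inv(K).T
    return (r*d[...,None])@T[:3,:3].T+T[:3,3]
E
python3 - <<'E'
from h import *
f=np.load('top.npz');p,d=f['p'],f['d'];K,T=cam('top');P=cloud(d,K,T)
hsv=cv2.cvtColor(p,cv2.COLOR_RGB2HSV)
red=((hsv[...,0]<8)|(hsv[...,0]>172))&(hsv[...,1]>130)&(hsv[...,2]>80)
teal=(abs(hsv[...,0].astype(int)-95)<12)&(hsv[...,1]>110)
def box(m,x0,x1,y0,y1,z,n):
    k=np.zeros_like(m);k[y0:y1,x0:x1]=m[y0:y1,x0:x1]
    pts=np.argwhere(k)[:,::-1];W=plane(pts,z,K,T)
    r=cv2.minAreaRect((W[:,:2]*1000).astype(np.float32));print(n,len(pts),r,'z',np.percentile(P[k][:,2],[10,50,90]).round(3))
box(red,295,335,175,205,.058,'flagA');box(red,200,235,180,210,.058,'flagB');box(teal,280,335,130,170,.035,'rack')
for n,u,v in[('bay floor',300,175),('stopL',287,135),('stopR',325,133),('orange',360,140),('orange2',352,180),('floorFL',292,190),('floorFR',331,186),('mach',250,100),('vial',368,212),('vialb',361,232),('dropper',388,214),('timer',268,232)]:print(n,P[v,u].round(3))
E
```

```text
flagA 231 ((526.29833984375, -161.52294921875), (45.39405059814453, 60.668739318847656), 8.411216735839844) z [0.052 0.059 0.066]
flagB 228 ((502.3913879394531, 132.5993194580078), (42.87825012207031, 60.9520149230957), 1.2286330461502075) z [0.052 0.06  0.07 ]
rack 477 ((648.3349609375, -143.14071655273438), (51.67271041870117, 122.79940795898438), 8.820656776428223) z [0.02  0.049 0.052]
bay floor [ 0.572 -0.126  0.014]
stopL [ 0.69  -0.081  0.057]
stopR [ 0.705 -0.201  0.033]
orange [ 0.668 -0.294  0.103]
orange2 [ 0.558 -0.286  0.03 ]
floorFL [ 0.524 -0.101  0.014]
floorFR [ 0.539 -0.224  0.017]
mach [0.77  0.032 0.143]
vial [ 0.459 -0.332  0.041]
vialb [ 0.398 -0.31   0.044]
dropper [ 0.453 -0.385  0.066]
timer [ 0.391 -0.028  0.03 ]
```

```bash
cat >>h.py <<'E'
def tgt(pos,yaw,pitch):
    """turn & shift in tool frame to reach pos; yaw deg of bay x; pitch deg: fingers lean forward"""
    s=get_state();R0=R.from_rotvec(s['tcp_rot'])
    c,n=np.cos(np.radians(yaw)),np.sin(np.radians(yaw))
    Rd=R.from_matrix(np.array([[c,n,0],[n,-c,0],[0,0,-1]]).T)*R.from_euler('y',pitch,degrees=True)
    q=(R0.inv()*Rd).as_rotvec();d=R0.inv().apply(np.array(pos)-s['eef_pos'])
    print('t',s['t'],'turn',q.round(3),'shift',d.round(4),'fing dir',Rd.apply([0,0,1]).round(2))
E
python3 - <<'E'
from h import *
print(calibration('wrist'))
tgt([.45,-.17,.33],8.5,0)
tgt([.50,-.17,.33],8.5,0)
E
```

```text
{'fx': 327.99794480793014, 'fy': 327.99794480793014, 'cx': 256.261093550283, 'cy': 186.2488740301261, 'T_tool_cam': array([[ 1.22649076e-04, -9.53583056e-01, -3.01130104e-01,
         7.76428231e-02],
       [ 9.99999992e-01,  1.25096281e-04,  1.11559143e-05,
         3.60755191e-04],
       [ 2.70321652e-05, -3.01130103e-01,  9.53583064e-01,
        -1.21557933e-01],
       [ 0.00000000e+00,  0.00000000e+00,  0.00000000e+00,
         1.00000000e+00]])}
t 0.1 turn [-0.002 -0.     0.128] shift [ 0.3864 -0.338  -0.077 ] fing dir [ 0.  0. -1.]
t 0.1 turn [-0.002 -0.     0.128] shift [ 0.4345 -0.3243 -0.077 ] fing dir [ 0.  0. -1.]
```

Emit:
jog_arm:
  moves:
    - [[0,0,0.128],[0.435,-0.324,0.0],0.4]
    - [[0,0,0.128],[0.435,-0.324,0.0],0.4]
    - [[0,0,0.128],[0.435,-0.324,0.0],0.4]
    - [[0,0,0.128],[0.435,-0.324,0.0],0.4]
    - [[0,0,0.128],[0.435,-0.324,0.0],0.4]
    - [[0,0,0.128],[0.435,-0.324,0.0],0.4]
    - [[0,0,0.128],[0.435,-0.324,0.0],0.4]
    - [[0,0,0.128],[0.435,-0.324,0.0],0.4]
    - [[0,0,0.128],[0.435,-0.324,0.0],0.4]
    - [[0,0,0.128],[0.435,-0.324,0.0],0.4]
    - [[0,0,0.128],[0.435,-0.324,0.0],0.4]
    - [[0,0,0.128],[0.435,-0.324,0.0],0.4]
    - [[0,0,0.128],[0.435,-0.324,0.0],0.4]
    - [[0,0,0.128],[0.435,-0.324,0.0],0.4]
    - [[0,0,0.128],[0.435,-0.324,0.0],0.4]
    - [[0,0,0.128],[0.435,-0.324,0.0],0.4]
    - [[0,0,0.128],[0.435,-0.324,0.0],0.4]
    - [[0,0,0.128],[0.435,-0.324,0.0],0.4]

```text
t: 1.6
eef_pos: [0.4998, -0.1718, 0.2531]
tcp_rot: [-3.133, -0.23, 0.001]
force: [-0.3, 0.2, -0.3]
width: 0.0342
grip_force: 0.0
```

```bash
python3 - <<'E'
from h import *
s=get_state();print(s['t'],s['eef_pos'],s['joint_vel'].max())
p,d=grab_frame('wrist');np.savez('w.npz',p=p,d=d,e=s['eef_pos'],r=s['tcp_rot'])
cv2.imwrite('pics/w.png',cv2.cvtColor(p,cv2.COLOR_RGB2BGR))
E
```

```text
1.6 [ 0.49983328 -0.17184852  0.25311631] 0.003575176520792083
```

View pics/w.png

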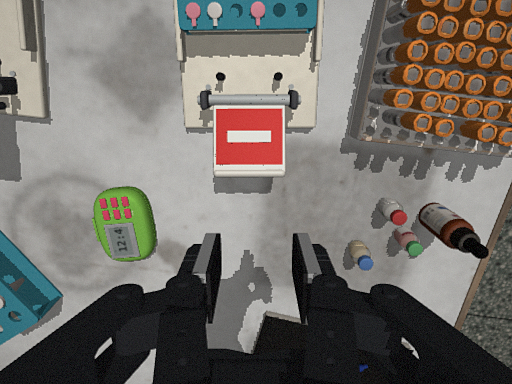

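The wrist view shows the hinge barrel from (205,98) to (297,99) and the floor front corners at (183,129) and (314,129). The flag's free edge is at v≈174 and the rack front at v≈28.

```bash
python3 - <<'E'
from h import *
f=np.load('w.npz');p,d=f['p'],f['d'];K,T=cam('wrist',dict(eef_pos=f['e'],tcp_rot=f['r']));P=cloud(d,K,T)
h=plane([[205,99],[297,99.5]],.044,K,T);fl=plane([[183,129],[314,129]],.014,K,T);e=plane([[215,173],[284,173]],.067,K,T)
print(h,fl,e);
for a in(h,fl,e):print(a.mean(0).round(4),np.linalg.norm(a[1]-a[0]),np.degrees(np.arctan2(a[0,0]-a[1,0],-(a[0,1]-a[1,1])))*-1)
hsv=cv2.cvtColor(p,cv2.COLOR_RGB2HSV)
for v in(20,26,28,30,34,90,96,100,104,150,165,170,174):print(v,[P[v,u].round(4).tolist() for u in(225,250,275)])
# side guide inner / floor
print(p[22:36,250].tolist()); print(p[85:112,250,0].tolist())
E
```

```text
[[ 0.55427903 -0.11352905  0.044     ]
 [ 0.5669205  -0.20237233  0.044     ]] [[ 0.51712507 -0.08860539  0.014     ]
 [ 0.5380409  -0.23023553  0.014     ]] [[ 0.48799235 -0.13334162  0.067     ]
 [ 0.49778592 -0.19964388  0.067     ]]
[ 0.5606 -0.158   0.044 ] 0.08973814562121872 171.9017661367977
[ 0.5276 -0.1594  0.014 ] 0.1431662298905527 171.5993232610169
[ 0.4929 -0.1665  0.067 ] 0.06702166045842127 171.59754831993405
20 [[0.6255, -0.1253, 0.0497], [0.6287, -0.1474, 0.0502], [0.6319, -0.1695, 0.0504]]
26 [[0.6206, -0.1258, 0.0494], [0.6237, -0.1481, 0.0509], [0.6272, -0.1703, 0.0499]]
28 [[0.619, -0.126, 0.0494], [0.6223, -0.1483, 0.0493], [0.6258, -0.1707, 0.0479]]
30 [[0.6193, -0.1245, 0.0338], [0.6226, -0.148, 0.0351], [0.6262, -0.1714, 0.0342]]
34 [[0.6175, -0.1235, 0.0198], [0.6215, -0.1478, 0.017], [0.6254, -0.1726, 0.0145]]
90 [[0.5645, -0.1294, 0.0159], [0.5684, -0.1553, 0.0153], [0.5722, -0.1813, 0.0156]]
96 [[0.5601, -0.1328, 0.0478], [0.5637, -0.1566, 0.0482], [0.5672, -0.1804, 0.0482]]
100 [[0.5567, -0.1336, 0.0518], [0.5601, -0.1571, 0.0499], [0.5636, -0.1808, 0.0504]]
104 [[0.5527, -0.1337, 0.0483], [0.5564, -0.1577, 0.0498], [0.5598, -0.1815, 0.049]]
150 [[0.5112, -0.1401, 0.0636], [0.5146, -0.1638, 0.0629], [0.5184, -0.1875, 0.0644]]
165 [[0.4975, -0.1421, 0.0678], [0.5011, -0.1658, 0.0678], [0.5044, -0.1897, 0.067]]
170 [[0.4934, -0.1428, 0.0705], [0.4964, -0.1665, 0.0689], [0.4999, -0.1904, 0.0686]]
174 [[0.4898, -0.1434, 0.0719], [0.4931, -0.167, 0.0712], [0.4967, -0.1907, 0.0716]]
[[58, 124, 137], [50, 116, 133], [50, 119, 135], [53, 121, 137], [57, 125, 137], [54, 125, 141], [41, 111, 126], [62, 64, 64], [137, 129, 118], [98, 95, 86], [66, 64, 59], [71, 74, 68], [97, 98, 91], [134, 129, 121]]
[210, 209, 207, 206, 208, 209, 206, 210, 204, 155, 148, 168, 177, 182, 174, 160, 148, 123, 74, 112, 189, 232, 227, 213, 200, 202, 208]
```

Emit:
jog_arm:
  moves:
    - [[0,0,0],[0.04,-0.005,0.0],0.4]
    - [[0,0,0],[0.08,-0.005,0.01],0.4]
    - [[0,0,0],[0.097,-0.005,0.04],0.4]
    - [[0,0,0],[0.097,-0.005,0.08],0.4]
    - [[0,0,0],[0.097,-0.005,0.11],0.4]
    - [[0,0,0],[0.097,-0.005,0.14],0.4]
    - [[0,0,0],[0.097,-0.005,0.16],0.4]
    - [[0,0,0],[0.097,-0.005,0.175],0.4]
    - [[0,0,0],[0.097,-0.005,0.185],0.4]
    - [[0,0,0],[0.097,-0.005,0.195],0.4]
    - [[0,0,0],[0.097,-0.005,0.205],0.4]
    - [[0,0,0],[0.097,-0.005,0.205],0.4]
    - [[0,0,0],[0.097,-0.005,0.205],0.4]

```text
t: 2.73
eef_pos: [0.5958, -0.1516, 0.0484]
tcp_rot: [-3.133, -0.233, 0.0]
force: [0.3, -0.2, 0.8]
width: 0.0344
grip_force: 0.0
```

Emit:
jog_arm:
  moves:
    - [[0,0,0],[0.006,0,0],0.4]
    - [[0,0,0],[0.01,0,0],0.4]
    - [[0,0,0],[0.012,0,0],0.4]
    - [[0,0,0],[0.014,0,0],0.4]
    - [[0,0,0],[0.016,0,0],0.4]
    - [[0,0,0],[0.018,0,0],0.4]
    - [[0,0,0],[0.02,0,0],0.4]
    - [[0,0,0],[0.022,0,0],0.4]
    - [[0,0,0],[0.024,0,0],0.4]
    - [[0,0,0],[0.026,0,0],0.4]
    - [[0,0,0],[0.028,0,0],0.4]
    - [[0,0,0],[0.03,0,0],0.4]

```text
t: 3.73
eef_pos: [0.6257, -0.1468, 0.0483]
tcp_rot: [-3.133, -0.233, 0.0]
force: [-1.1, -0.1, -0.1]
width: 0.034
grip_force: 0.6
```

Emit:
jog_arm:
  moves:
    - [[0,0,0],[0.001,0,0],0.4]
    - [[0,0,0],[0.002,0,0],0.4]
    - [[0,0,0],[0.003,0,0],0.4]
    - [[0,0,0],[0.004,0,0],0.4]
    - [[0,0,0],[0.004,0,0],0.4]

```text
t: 4.15
eef_pos: [0.6298, -0.1462, 0.0483]
tcp_rot: [-3.133, -0.234, -0.001]
force: [-0.6, -0.2, 0.2]
width: 0.0342
grip_force: 0.1
```

Emit:
jog_arm:
  moves:
    - [[0,0,0],[0.001,0,0],0.4]
    - [[0,0,0],[0.002,0,0],0.4]
    - [[0,0,0],[0.002,0,0],0.4]

```text
t: 4.4
eef_pos: [0.6303, -0.1461, 0.0483]
tcp_rot: [3.133, 0.233, -0.004]
force: [-5.9, -1.1, 3.1]
width: 0.0343
grip_force: 2.5
```

Emit:
jog_arm:
  moves:
    - [[0,0,0],[0.001,0,0],0.4]
    - [[0,0,0],[0.001,0,0],0.4]

```text
t: 4.57
eef_pos: [0.6303, -0.1461, 0.0482]
tcp_rot: [3.132, 0.233, -0.007]
force: [-7.2, -0.9, 4.8]
width: 0.0342
grip_force: 3.6
```

Emit:
jog_arm:
  moves:
    - [[0,0,0],[-0.008,0,0],0.4]
    - [[0,0,0],[-0.025,0,0],0.4]
    - [[0,0,0],[-0.033,0,0],0.4]
    - [[0,0,0],[-0.033,0,-0.02],0.3]
    - [[0,0,0],[-0.033,0,-0.06],0.2]
    - [[0,0,0],[-0.033,0,-0.1],0.1]
    - [[0,0,0],[-0.04,0,-0.14],0]
    - [[0,0,0],[-0.075,0,-0.16],0]
    - [[0,0,0],[-0.11,0,-0.16],0]
    - [[0,0,0],[-0.12,0,-0.16],0]
    - [[0,0,0],[-0.12,0,-0.16],0]
    - [[0,0,0],[-0.12,0,-0.16],0]
    - [[0,0,0],[-0.12,0,-0.16],0]

```text
t: 5.65
eef_pos: [0.5147, -0.1637, 0.208]
tcp_rot: [-3.133, -0.234, -0.002]
force: [0.1, -0.6, -0.9]
width: -0.0001
grip_force: 0.0
```

```bash
python3 - <<'E'
from h import *
s=get_state();print(s['t'],s['eef_pos'],s['force'])
p,d=grab_frame('wrist');K,T=cam('wrist',s);P=cloud(d,K,T)
cv2.imwrite('pics/w2.png',cv2.cvtColor(p,cv2.COLOR_RGB2BGR))
H=np.array([.5603,-.158,0]);B=np.array([[.9893,.1461,0],[-.1461,.9893,0],[0,0,1]])
Q=(P-H)@B.T*1000
m=(Q[...,2]>25)&(Q[...,2]<48)&(Q[...,0]>40)&(Q[...,0]<100)&(abs(Q[...,1])<60)
for y in(-50,-30,0,30,50):
    k=m&(abs(Q[...,1]-y)<5);print('front',y,np.percentile(Q[k][:,0],[10,50]).round(1) if k.any() else None)
m=(abs(Q[...,1])<30)&(Q[...,0]<-20)&(Q[...,0]>-90)&(Q[...,2]>45)
q=Q[m];print('flag slope',np.polyfit(q[:,0],q[:,2],1),q[:,0].min())
h=s['eef_pos']
for x,z in((-120,60),(-95,42),):tgt(H+B[0]*x/1000+[0,0,z/1000],8.4,-40)
E
```

```text
5.65 [ 0.51468525 -0.16366429  0.20796367] [ 0.13403659 -0.58091229 -0.8637406 ]
front -50 [82.3 82.6]
front -30 [82.2 82.6]
front 0 [82.1 82.5]
front 30 [82.1 82.5]
front 50 [82.  82.4]
flag slope [  3.57322606 346.92689603] -70.8391753842036
t 5.7 turn [ 0.001 -0.699  0.002] shift [-0.0743  0.0009  0.1478] fing dir [-0.64 -0.09 -0.77]
t 5.7 turn [ 0.001 -0.699  0.002] shift [-0.0493  0.001   0.1658] fing dir [-0.64 -0.09 -0.77]
```

View pics/w2.png

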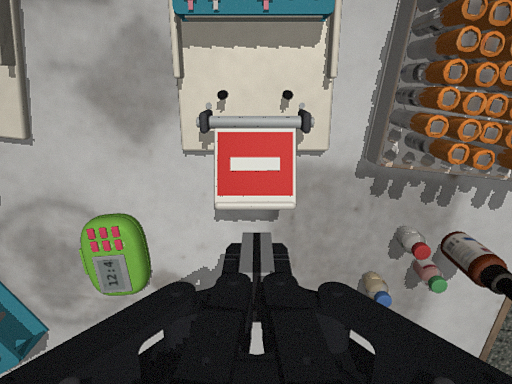

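The picture shows the rack front flat at 82.4 mm, so it is home. The flag's free edge is at v≈205 and undisturbed. Next I'll plan the flip arc.

```bash
cat >>h.py <<'E'
H=np.array([.5603,-.158,0]);B=np.array([[.9893,.1461,0],[-.1461,.9893,0],[0,0,1]])
def bay(x,z): return H+B[0]*x/1000+[0,0,z/1000]
def pl(phi,p,rho=60,gap=0):
    """TCP (bay x,z mm) so finger at pitch p touches flag (world angle phi) from behind"""
    a,b=np.radians(phi),np.radians(p);u=np.array([-np.cos(a),np.sin(a)]);w=np.array([-np.sin(a),-np.cos(a)])
    n=np.array([np.cos(b),np.sin(b)]);f=np.array([np.sin(b),-np.cos(b)]);h=np.array([0,44.])
    C=h+rho*u+2.5*w;E=h+75*u
    if phi<100: C=C-n*max(0,4-(E-C)@n)
    return C-11*n-22*f-gap*n
E
python3 - <<'E'
from h import *
tgt(bay(-110,110),8.4,40);tgt(bay(*pl(18,40,62,15)),8.4,40)
print(pl(18,40,62,15))
for ph,p in((18,40),(30,40),(50,30),(70,15),(90,0),(110,0),(150,0),(180,0)):print(ph,p,pl(ph,p,62).round(1))
E
```

```text
t 5.7 turn [-0.001  0.698  0.002] shift [-0.0642  0.0009  0.0978] fing dir [ 0.64  0.09 -0.77]
t 5.7 turn [-0.001  0.698  0.002] shift [-0.0548  0.0009  0.1525] fing dir [ 0.64  0.09 -0.77]
[-100.51384307   55.28541686]
18 40 [-89.   64.9]
30 40 [-82.2  78.7]
50 30 [-65.6 101.5]
70 15 [-42.4 119.1]
90 0 [-15. 128.]
110 0 [  7.9 125.1]
150 0 [41.4 99.2]
180 0 [51.  68.5]
```

Emit:
jog_arm:
  moves:
    - [[0,0.12,0],[-0.03,0.001,0.01],0]
    - [[0,0.24,0],[-0.064,0.001,0.02],0]
    - [[0,0.36,0],[-0.064,0.001,0.04],0]
    - [[0,0.48,0],[-0.064,0.001,0.06],0]
    - [[0,0.6,0],[-0.064,0.001,0.08],0]
    - [[0,0.698,0],[-0.064,0.001,0.098],0]
    - [[0,0.698,0],[-0.062,0.001,0.115],0]
    - [[0,0.698,0],[-0.058,0.001,0.135],0]
    - [[0,0.698,0],[-0.055,0.001,0.152],0]
    - [[0,0.698,0],[-0.055,0.001,0.152],0]
    - [[0,0.698,0],[-0.055,0.001,0.152],0]
    - [[0,0.698,0],[-0.055,0.001,0.152],0]

```text
t: 6.7
eef_pos: [0.4604, -0.1732, 0.0569]
tcp_rot: [-2.897, -0.217, -1.055]
force: [-0.5, 0.3, 0.6]
width: -0.0001
grip_force: 0.0
```

```bash
python3 - <<'E'
from h import *
s=get_state();print(((s['eef_pos']-H)@B.T*1000).round(1),s['force'].round(1))
for ph,p in((18,40),(26,40),(34,40),(42,36),(50,30),(58,25),(66,19),(74,13),(82,7),(90,0)):tgt(bay(*pl(ph,p,62)),8.4,p)
E
```

```text
[-101.    -0.4   56.9] [-0.5  0.3  0.6]
t 6.7 turn [-0.002 -0.     0.003] shift [ 0.0144 -0.0004  0.0015] fing dir [ 0.64  0.09 -0.77]
t 6.7 turn [-0.002 -0.     0.003] shift [ 0.0236 -0.0004 -0.0028] fing dir [ 0.64  0.09 -0.77]
t 6.7 turn [-0.002 -0.     0.003] shift [ 0.0334 -0.0004 -0.0061] fing dir [ 0.64  0.09 -0.77]
t 6.7 turn [-0.002 -0.07   0.003] shift [ 0.0443 -0.0003 -0.0093] fing dir [ 0.58  0.09 -0.81]
t 6.7 turn [-0.001 -0.175  0.003] shift [ 0.0559 -0.0003 -0.0114] fing dir [ 0.49  0.07 -0.87]
t 6.7 turn [-0.001 -0.262  0.003] shift [ 0.0674 -0.0003 -0.0118] fing dir [ 0.42  0.06 -0.91]
t 6.7 turn [-0.001 -0.367  0.003] shift [ 0.079  -0.0002 -0.0109] fing dir [ 0.32  0.05 -0.95]
t 6.7 turn [-0.001 -0.472  0.003] shift [ 0.0903 -0.0002 -0.0084] fing dir [ 0.22  0.03 -0.97]
t 6.7 turn [-0.001 -0.576  0.003] shift [ 0.1012 -0.0002 -0.0045] fing dir [ 0.12  0.02 -0.99]
t 6.7 turn [-0.001 -0.699  0.003] shift [ 1.116e-01 -1.000e-04  8.000e-04] fing dir [ 0.  0. -1.]
```

Emit:
jog_arm:
  moves:
    - [[0,0,0.003],[0.008,0,0.0015],0]
    - [[0,0,0.003],[0.0145,0,0.0015],0]
    - [[0,0,0.003],[0.019,0,-0.0007],0]
    - [[0,0,0.003],[0.0236,0,-0.0028],0]
    - [[0,0,0.003],[0.0285,0,-0.0045],0]
    - [[0,0,0.003],[0.0334,0,-0.006],0]
    - [[0,-0.035,0.003],[0.039,0,-0.0077],0]
    - [[0,-0.07,0.003],[0.0443,0,-0.0093],0]
    - [[0,-0.122,0.003],[0.05,0,-0.0105],0]
    - [[0,-0.175,0.003],[0.056,0,-0.0114],0]
    - [[0,-0.175,0.003],[0.056,0,-0.0114],0]

```text
t: 7.62
eef_pos: [0.4985, -0.1688, 0.1047]
tcp_rot: [-2.99, -0.223, -0.808]
force: [0.5, 0.0, 0.8]
width: 0.0002
grip_force: 0.0
```

```bash
python3 - <<'E'
from h import *
s=get_state();print(((s['eef_pos']-H)@B.T*1000).round(1),s['force'].round(1))
p,d=grab_frame('wrist');q=grab_frame('scene')[0]
cv2.imwrite('pics/w3.png',cv2.cvtColor(np.hstack([p[:,:400],cv2.resize(q[130:300,180:360],(400,384))]),cv2.COLOR_RGB2BGR))
for ph,p in((58,25),(66,19),(74,13),(82,7),(90,0),(100,0),(110,0),(120,0)):tgt(bay(*pl(ph,p,62)),8.4,p)
E
```

```text
[-62.8  -1.6 104.7] [0.5 0.  0.8]
t 7.7167 turn [-0.001 -0.089  0.001] shift [ 0.0106 -0.0001 -0.0021] fing dir [ 0.42  0.06 -0.91]
t 7.7167 turn [-0.001 -0.194  0.001] shift [ 0.0222 -0.0001 -0.0032] fing dir [ 0.32  0.05 -0.95]
t 7.7167 turn [-0.001 -0.299  0.001] shift [ 0.0338 -0.0001 -0.0027] fing dir [ 0.22  0.03 -0.97]
t 7.7167 turn [-0.001 -0.404  0.001] shift [ 0.0452 -0.0001 -0.0007] fing dir [ 0.12  0.02 -0.99]
t 7.7167 turn [-0.001 -0.526  0.001] shift [ 0.0564 -0.0001  0.0028] fing dir [ 0.  0. -1.]
t 7.7167 turn [-0.001 -0.526  0.001] shift [ 0.0668 -0.0001  0.0094] fing dir [ 0.  0. -1.]
t 7.7167 turn [-0.001 -0.526  0.001] shift [ 0.0747 -0.0001  0.0167] fing dir [ 0.  0. -1.]
t 7.7167 turn [-0.001 -0.526  0.001] shift [ 0.0813 -0.0001  0.0253] fing dir [ 0.  0. -1.]
```

View pics/w3.png

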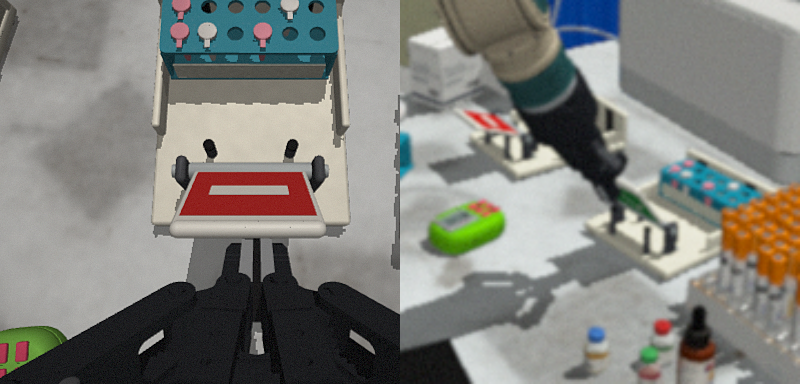

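The wrist half shows the flag raised to about 50°, with the closed fingertips behind its free edge at (255,235). Nothing else has moved, so I'll continue.

Emit:
jog_arm:
  moves:
    - [[0,-0.045,0],[0.005,0,-0.001],0]
    - [[0,-0.089,0],[0.0106,0,-0.002],0]
    - [[0,-0.14,0],[0.0165,0,-0.0028],0]
    - [[0,-0.194,0],[0.0222,0,-0.0032],0]
    - [[0,-0.247,0],[0.028,0,-0.003],0]
    - [[0,-0.299,0],[0.0338,0,-0.0027],0]
    - [[0,-0.35,0],[0.0395,0,-0.0018],0]
    - [[0,-0.404,0],[0.0452,0,-0.0007],0]
    - [[0,-0.465,0],[0.051,0,0.001],0]
    - [[0,-0.526,0],[0.0564,0,0.0028],0]
    - [[0,-0.526,0],[0.0616,0,0.006],0]
    - [[0,-0.526,0],[0.0668,0,0.0094],0]
    - [[0,-0.526,0],[0.071,0,0.013],0]
    - [[0,-0.526,0],[0.0747,0,0.0167],0]
    - [[0,-0.526,0],[0.078,0,0.021],0]
    - [[0,-0.526,0],[0.0813,0,0.0253],0]
    - [[0,-0.526,0],[0.0813,0,0.0253],0]

```text
t: 9.13
eef_pos: [0.5772, -0.1553, 0.1192]
tcp_rot: [-3.131, -0.23, 0.004]
force: [-0.0, -0.1, 0.9]
width: 0.0002
grip_force: 0.0
```

```bash
python3 - <<'E'
from h import *
s=get_state();print(((s['eef_pos']-H)@B.T*1000).round(1),s['force'].round(1),pl(120,0,62))
q=grab_frame('scene')[0]
cv2.imwrite('pics/s4.png',cv2.cvtColor(cv2.resize(q[150:280,200:360],(640,520)),cv2.COLOR_RGB2BGR))
for ph,p in((130,0),(140,0),(150,0),(160,0),(170,0),(180,0)):tgt(bay(*pl(ph,p,62)),8.4,p)
for z in (65,60,56,53):tgt(bay(54,z),8.4,0)
E
```

```text
[ 17.2   0.2 119.2] [-0.  -0.1  0.9] [ 17.83493649 120.94357503]
t 9.1833 turn [-0.002  0.003 -0.   ] shift [0.01   0.0002 0.0043] fing dir [ 0.  0. -1.]
t 9.1833 turn [-0.002  0.003 -0.   ] shift [0.018  0.0002 0.0116] fing dir [ 0.  0. -1.]
t 9.1833 turn [-0.002  0.003 -0.   ] shift [0.0246 0.0003 0.0202] fing dir [ 0.  0. -1.]
t 9.1833 turn [-0.002  0.003 -0.   ] shift [0.0296 0.0003 0.0298] fing dir [ 0.  0. -1.]
t 9.1833 turn [-0.002  0.003 -0.   ] shift [0.0328 0.0003 0.0401] fing dir [ 0.  0. -1.]
t 9.1833 turn [-0.002  0.003 -0.   ] shift [0.0342 0.0003 0.0508] fing dir [ 0.  0. -1.]
t 9.1833 turn [-0.002  0.003 -0.   ] shift [0.0372 0.0003 0.0543] fing dir [ 0.  0. -1.]
t 9.1833 turn [-0.002  0.003 -0.   ] shift [0.0372 0.0003 0.0593] fing dir [ 0.  0. -1.]
t 9.1833 turn [-0.002  0.003 -0.   ] shift [0.0373 0.0003 0.0633] fing dir [ 0.  0. -1.]
t 9.1833 turn [-0.002  0.003 -0.   ] shift [0.0373 0.0004 0.0663] fing dir [ 0.  0. -1.]
```

View pics/s4.png

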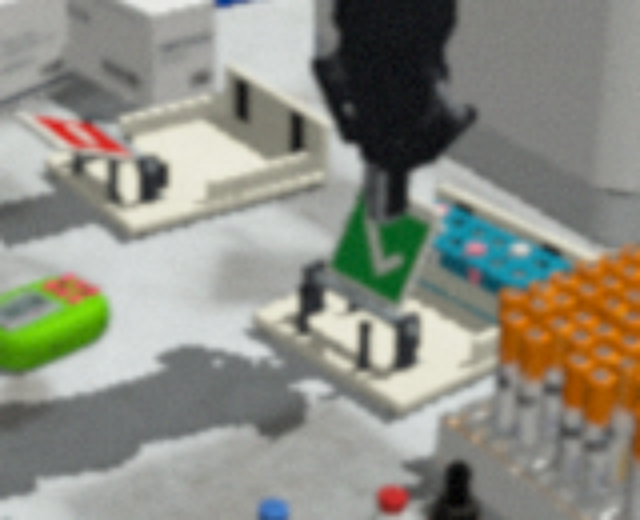

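The flag is past vertical at (380,250), with its green side and tick facing the robot. I'll push it on over and down.

Emit:
jog_arm:
  moves:
    - [[0,0,0],[0.005,0,0.002],0]
    - [[0,0,0],[0.01,0,0.0043],0]
    - [[0,0,0],[0.014,0,0.008],0]
    - [[0,0,0],[0.018,0,0.0116],0]
    - [[0,0,0],[0.0215,0,0.016],0]
    - [[0,0,0],[0.0246,0,0.02],0]
    - [[0,0,0],[0.027,0,0.025],0]
    - [[0,0,0],[0.0296,0,0.03],0]
    - [[0,0,0],[0.0315,0,0.035],0]
    - [[0,0,0],[0.033,0,0.04],0]
    - [[0,0,0],[0.034,0,0.045],0]
    - [[0,0,0],[0.035,0,0.05],0]
    - [[0,0,0],[0.037,0,0.054],0]
    - [[0,0,0],[0.037,0,0.057],0]
    - [[0,0,0],[0.037,0,0.06],0]
    - [[0,0,0],[0.037,0,0.06],0]

```text
t: 10.52
eef_pos: [0.6129, -0.1498, 0.0589]
tcp_rot: [-3.131, -0.23, 0.006]
force: [-0.1, -0.1, -0.0]
width: -0.0001
grip_force: 0.0
```

Emit:
jog_arm:
  moves:
    - [[0,0,0],[0,0,0.0015],0]
    - [[0,0,0],[0,0,0.003],0]
    - [[0,0,0],[0,0,0.004],0]
    - [[0,0,0],[0,0,0.005],0]
    - [[0,0,0],[0,0,0.005],0]

```text
t: 10.93
eef_pos: [0.6133, -0.15, 0.0545]
tcp_rot: [-3.132, -0.229, 0.005]
force: [0.4, 0.3, 0.3]
width: 0.0
grip_force: 0.0
```

Emit:
jog_arm:
  moves:
    - [[0,0,0],[0,0,0.001],0]
    - [[0,0,0],[0,0,0.002],0]
    - [[0,0,0],[0,0,0.003],0]
    - [[0,0,0],[0,0,0.003],0]

```text
t: 11.27
eef_pos: [0.6136, -0.1501, 0.0531]
tcp_rot: [-3.132, -0.23, 0.004]
force: [-1.8, 0.5, 7.7]
width: 0.0001
grip_force: 3.4
```

Emit:
jog_arm:
  moves:
    - [[0,0,0],[0,0,0.001],0]
    - [[0,0,0],[0,0,0.001],0]
    - [[0,0,0],[0,0,-0.005],0]
    - [[0,0,0],[0,0,-0.03],0]
    - [[0,0,0],[0,0,-0.07],0]
    - [[0,0,0],[-0.03,0,-0.11],0]
    - [[0,0,0],[-0.07,0,-0.14],0]
    - [[0,0,0],[-0.1,0,-0.16],0]
    - [[0,0,0],[-0.1,0,-0.16],0]
    - [[0,0,0],[-0.1,0,-0.16],0]
    - [[0,0,0],[-0.1,0,-0.16],0]
    - [[0,0,0],[-0.1,0,-0.16],0]

```text
t: 12.27
eef_pos: [0.5153, -0.1645, 0.2108]
tcp_rot: [-3.131, -0.23, 0.006]
force: [-0.4, -1.4, -0.4]
width: -0.0001
grip_force: 0.0
```

```bash
python3 - <<'E'
from h import *
s=get_state();p,d=grab_frame('wrist');K,T=cam('wrist',s);Q=(cloud(d,K,T)-H)@B.T*1000
cv2.imwrite('pics/w5.png',cv2.cvtColor(p,cv2.COLOR_RGB2BGR))
m=(abs(Q[...,1])<28)&(Q[...,0]<64)&(Q[...,0]>15)&(Q[...,2]>18)
c=np.polyfit(Q[m][:,0],Q[m][:,2],1);print(c,np.degrees(np.arctan(c[0])))
m=(Q[...,2]>30)&(Q[...,2]<46)&(Q[...,0]>70)&(Q[...,0]<100)&(abs(Q[...,1])<60)
for y in(-50,0,50):
    k=m&(abs(Q[...,1]-y)<5);print(y,np.percentile(Q[k][:,0],[10,50]))
E
```

```text
[ -1.83431203 152.37971532] -61.402393077990105
-50 [82.39824956 82.69798999]
0 [82.22433652 82.70924651]
50 [82.15864971 82.66268612]
```

View pics/w5.png

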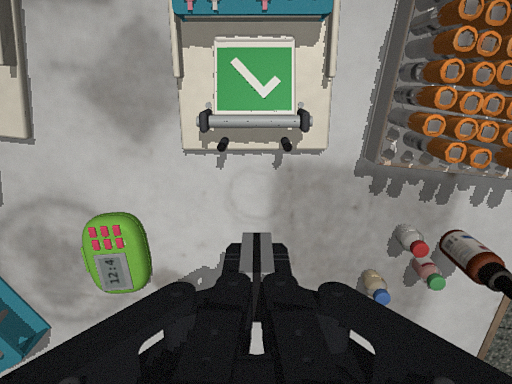

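The flag lies in the bay at (255,75), green tick up, in front of the rack, and the bystanders are unmoved. The slope fit picked up gripper pixels, so I'll redo it with the height limited and hand in if it is good.

```bash
python3 - <<'E'
from h import *
s=get_state();p,d=grab_frame('wrist');K,T=cam('wrist',s);Q=(cloud(d,K,T)-H)@B.T*1000
m=(abs(Q[...,1])<28)&(Q[...,0]<64)&(Q[...,0]>15)&(Q[...,2]>18)&(Q[...,2]<60)
c=np.polyfit(Q[m][:,0],Q[m][:,2],1);a=np.degrees(np.arctan(c[0]));print(c,a)
if -20.5<a<-16: print(job_done())
E
```

```text
[-0.32881787 48.21828296] -18.20178916192484
the job is handed in; nothing more can be done
None
```

The job is handed in: the rack is pushed home against the back stop, and bay_a's flag was then flipped over and lies green side up on its rests at 18.2° down; the empty bay's flag and the bystanders were not touched.

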